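Slide an arched relief panel under the bridge of a sloping carving stand

ROBOT

A 6-joint arm with a two-finger parallel gripper is mounted at the origin on the work surface. World frame = base frame: x ahead of the robot, y to its left, z up, the work surface at z = 0. Lengths are in m, angles in rad, forces in N, time in s.
With the tool pointing down it reaches from about 0.375 to 0.925 m from the base axis. Payload 5.7 kg.
Tool frame: the origin (TCP) lies midway between the tips of the shut fingers; the grasp point (between the pads) lies 19 mm behind it; z points along the fingers, y is the line along which they close (so a half turn about z gives the same grasp; the last joint's range is limited). The gripper opens to 88 mm and grips with 3 to 60 N. Pads are 20 mm wide; open, the fingers measure 115 mm over their backs; the gripper's body (75 mm by 178 mm) begins 61 mm behind the grasp point.
Start: joints at [-1.37, 0.359, 1.51, -0, 1.272, -0.115], TCP at [0.186, -0.57, 0.223] pointing down, gripper open.
Joint ranges: [-2.97, 2.97], [-1.01, 2.36], [0.21, 2.38], [-0.96, 4.11], [0.2, 2.71], [-2.98, 2.98]. Speed limits (rad/s): [2.39, 2.39, 3.14, 3.14, 3.14, 3.14].

INTERFACE

Orientations are given as a unit quaternion [x, y, z, w].
In Python, from bench import move_ptp, servo_line, goto_joints, move_gripper, sleep, inverse_kinematics, capture, PlanningError, close_job, spot_in, silhouettes, current_clock, current_joint_pos, current_qvel, current_joint_torque, current_position, current_orientation, current_force, current_torque, current_finger_gap, current_grip_force gives the robot as it stands. Calls block until the motion is done:
- move_ptp(position, orientation): joint-space move of the TCP to a pose.
- servo_line(position, orientation=None, rate=0.15, contact_N=None): straight line of the TCP; orientation=None keeps the orientation; rate is the mean speed in m/s. With contact_N (N) it stops when the force on the tool has changed by that much, and returns True; else False.
- goto_joints(angles): joint-space move.
- move_gripper(opening): finger opening in m; the grip force is fixed at half the most; returns when the fingers have stopped.
- sleep(seconds).
- inverse_kinematics(position, orientation): joint angles nearest the present ones, or None.
- capture(name): name is "scene" or "top" or "wrist"; returns a dict with "image" (480x640x3 uint8, blue, green, red), "range_z" (480x640 float32, m along the optical axis (not along the pixel's ray), 0 where there is no reading), "intrinsics" (3x3 intrinsics, pixels), "R" (3x3) and "t" (3): a world point X has camera coordinates R X + t. Camera axes: x right, y down, z forward; pixel columns grow to the right and rows downward; lengths in m; the calibration is good to about 2 mm. A picture is of the moment at which its call begins.
A pose or a line that the arm cannot do raises PlanningError and nothing moves.
- close_job(): hands the job in; it is judged then, once.
Trained networks look in the newest picture that a camera, given by its name, has taken for a name from the list of things; names that differ only in an ending like _2 or _b are one class to them, and where a whole thing is asked for, a point or a joint stands for the part that bears it (a point fixed in the world has none). Each returns a list of dicts, best first, with "conf" (0 to 1); they miss things now and then, are a little off and sometimes report something else, mostly with a low value. They report only what shows in the picture. A call takes as long as a camera call. They do not tell look-alikes from the thing itself.
- spot_in(camera, query): "xy" ([column, row] in pixels, amid what is visible of it).
- silhouettes(camera, query): "region" (480x640 bool, what is visible of it) and "xy" ([column, row] in pixels, amid what is visible of it).
Readings, each from a call of its own:
- current_clock(): time.
- current_joint_pos(): joint angles.
- current_qvel(): joint speeds.
- current_joint_torque(): joint torques, N m.
- current_position(): TCP position.
- current_orientation(): TCP orientation.
- current_force(): force on the tool from outside, world axes, zero at the start.
- current_torque(): the same for the moment, N m.
- current_finger_gap(): finger opening in m.
- current_grip_force(): force on a finger pad.
Only numpy, scipy, OpenCV 4.12 (cv2) and the standard library are available. Lean on these libraries where they do the work, as an engineer would, in place of code of your own. Each camera call takes 0.05 s, during which the arm holds its last target. There are 200 camera calls.

TASK

Put the carved panel with the arched end into the sloping carving stand: lay it on the open part of the bed with its lower edge on the ledge, carving up, and slide it arched end first under the bridge until the tip of the arch is pressed home against the metal stop. The stop is only friction-clamped, so feel for it gently and do not shift it; leave everything else on the bench where it is.

Things in the scene. Friction and masses are not known exactly. Their poses are not given: they have to be found in the camera images.
- panel: light-wood relief panel, 142 long (x) x 84 wide (y) x 16 mm thick, loose, 0.2 kg, lying flat, carving up. +x end: half-round arch of radius 42 mm; -x end: square. Origin: centre of the underside, 71 mm from either end; z out of the carved face
- panel_boss (a point): top centre of the carved boss on the panel, the place to grip it: panel frame (0, 0, 38) mm. The boss rises 22 mm from the face, is 64 mm long (panel x) and 34 mm wide (panel y), flat-sided over its middle 46 mm
- panel_tip (a point): the tip of the panel's arched end, at mid thickness: panel frame (71, 0, 8) mm
- panel_foot (a point): the middle of the panel's square end, at mid thickness: panel frame (-71, 0, 8) mm
- bed: dark-wood bed of the carving stand, fixed, sloping 23 degrees towards the robot; its frame is tilted with it: x up the slope, y level along the bed, z square out of the surface (z = 0). Surface: x 0 to 110, y -170 to 165 mm. x = 0 is the inner face of the ledge (14 mm high and thick) along the whole lower edge; y = 0 the bridge's mouth. Origin 31 mm above the bench
- bridge (a point): middle of the underside of the bridge's mouth edge: bed frame (44, 0, 46) mm. The bridge covers bed y 0 to 50 mm, underside 46, top 58 mm above the surface. From y = 0 on an upper rail 18 mm high, inner face at x = 88 mm, makes a channel 88 mm wide; where y < 0 the bed is open but for the ledge
- stop: the steel stop block, 66 mm wide, 24 mm thick along the bed and 29 mm high with a dark knob on top; origin on the bed surface at x = 0 of the bed, in the plane of its face that looks to -y; axes as bed
- stop_face (a point): the middle of the face of the steel stop that looks to -y of the bed (axes as bed), at bed x = 44 mm, z = 8 mm and y = 105 to 135 mm, set differently each time. The stop, 66 mm wide and 29 mm high, can slide along the bed's y and is held by friction of about 20 N
- gouge_a: gouge, a carving tool with a turned dark handle 115 mm long and 32 mm thick and a thin steel blade, lying, about 220 mm long in all; a bystander; origin on the bench under its ferrule, x along it to the blade's edge
- gouge_b: gouge, a carving tool with a turned dark handle 115 mm long and 32 mm thick and a thin steel blade, lying, about 220 mm long in all; a bystander; origin on the bench under its ferrule, x along it to the blade's edge
- gouge_c: gouge, a carving tool with a turned dark handle 115 mm long and 32 mm thick and a thin steel blade, lying, about 220 mm long in all; a bystander; origin on the bench under its ferrule, x along it to the blade's edge
- mallet: carver's round wooden mallet standing on its head, 235 mm high, head 88 mm across, handle up; a bystander; origin at the centre of its underside
- cup: white cup 84 mm across, 100 mm high; a bystander; origin at the centre of its underside
- blank: rectangular practice panel with square ends, 120 x 80 x 28 mm; a bystander; origin at the centre of its underside
- brush: bench brush lying on the bench; a bystander; origin under it
Mind the look-alikes: they are no part of the job. Leave any turquoise or yellow look-alike of the panel alone.

How it is judged:
On the way:
1. the panel, lying on the bed under the bridge, is pressed against the stop with more than 2 N (contact force between panel and stop above 2 N and y of panel_tip in the frame of stop_face above -0.004 m and z of panel in the frame of bed below 0.006 m), for 0.1 s.
At the end, for the whole second after the job is handed in: The panel lies at rest flat on the bed (within 4 mm and 0.06 rad), carving up, along the channel (within 0.08 rad, its middle line 37 to 51 mm up from the ledge), under the bridge, with the tip of its arch within 2.5 mm of the stop's face (y of panel_tip in the frame of stop_face between -0.0025 and 0.0025 m and x of panel in the frame of bed between 0.037 and 0.051 m and z of panel in the frame of bed between -0.003 and 0.004 m and angle between the x axis of panel and the y axis of bed, either way round below 0.08 rad and angle between the z axis of panel and the z axis of bed, either way round below 0.06 rad and linear speed of panel below 0.01 m/s); the robot touches nothing.
It fails at once if the stop is shifted by more than 3 mm (distance of stop_face from where it was at the start of the episode above 0.003 m).
It fails at once if another thing on the bench (a gouge, the mallet, the cup, the practice panel or the brush) is moved by more than 30 mm (distance of any of gouge_a, gouge_b, gouge_c, mallet, cup, blank, brush from where it was at the start of the episode above 0.03 m).
It also fails if it takes over 61 s, if anything falls off the work surface, if the arm or the gripper's body presses on something with over 40 N, if the wrist force passes 120 N, or if a joint passes its speed limit or range.

## Working session

There is one attempt and no reset: what is moved stays moved. The work goes in short steps, each a Python script; the robot and the scene stay as the last script left them, time stands still between calls to the robot, and variables do not carry over. Pictures are saved under pics/ and viewed, at most 10 in all, crops included, and the job is handed in when it is done.

```bash
mkdir -p pics; ls
cat > h.py <<'E'
import numpy as np, cv2
from bench import *
def back(c,uv,z=None):
    u,v=uv; K=c["intrinsics"]
    if z is None: z=c["range_z"][int(round(v)),int(round(u))]
    p=np.array([(u-K[0,2])/K[0,0],(v-K[1,2])/K[1,1],1])*z
    return c["R"].T@(p-c["t"])
def cloud(c):
    K=c["intrinsics"]; v,u=np.mgrid[:480,:640]; z=c["range_z"]
    p=np.stack([(u-K[0,2])/K[0,0]*z,(v-K[1,2])/K[1,1]*z,z],-1)
    return (p-c["t"])@c["R"]
E
python3 - <<'E'
from h import *
import pickle
cs={}
for n in ["top","scene"]:
    c=capture(n); cs[n]=c
    cv2.imwrite(f"pics/{n}0.png",c["image"])
    for q in ["panel","panel_boss","bed","bridge","stop","blank","gouge_a","mallet","cup","brush","panel_tip"]:
        for d in spot_in(n,q):
            if d["conf"]>.2: print(n,q,round(d["conf"],2),np.round(d["xy"]),np.round(back(c,d["xy"]),3))
pickle.dump(cs,open("c0.pkl","wb"))
print(current_clock())
E
```

```text
pics
top panel 0.73 [398. 256.] [ 0.454 -0.278  0.035]
top panel 0.66 [463. 305.] [ 0.304 -0.471  0.039]
top panel_boss 0.87 [465. 304.] [ 0.307 -0.48   0.026]
top panel_boss 0.72 [397. 256.] [ 0.451 -0.275  0.043]
top bed 0.7 [291. 189.] [0.66  0.049 0.046]
top bridge 0.9 [295. 191.] [0.656 0.038 0.042]
top stop 0.62 [254. 188.] [0.651 0.162 0.086]
top blank 0.92 [244. 287.] [0.355 0.189 0.025]
top blank 0.54 [291. 188.] [0.664 0.049 0.051]
top gouge_a 0.77 [312. 261.] [ 0.437 -0.017  0.027]
top gouge_a 0.74 [196. 204.] [0.619 0.347 0.024]
top gouge_a 0.57 [170. 225.] [0.55  0.427 0.017]
top mallet 0.58 [428. 180.] [ 0.667 -0.361  0.123]
top cup 0.74 [397. 254.] [ 0.459 -0.277  0.04 ]
top cup 0.73 [175. 267.] [ 0.421  0.408 -0.001]
top brush 0.67 [461. 217.] [ 0.579 -0.482  0.023]
top panel_tip 0.92 [462. 304.] [ 0.308 -0.468  0.041]
top panel_tip 0.77 [400. 256.] [ 0.451 -0.284  0.039]
scene panel 0.84 [205. 271.] [ 0.48  -0.289  0.032]
scene panel 0.78 [220. 224.] [ 0.276 -0.25   0.026]
scene panel 0.62 [136. 244.] [ 0.324 -0.464  0.025]
scene panel_boss 0.87 [207. 266.] [ 0.469 -
[... 309 characters left out ...]
 299.] [0.703 0.047 0.084]
scene stop 0.72 [419. 286.] [0.687 0.156 0.084]
scene stop 0.4 [371. 298.] [0.697 0.048 0.08 ]
scene blank 0.36 [207. 269.] [ 0.477 -0.285  0.035]
scene gouge_a 0.81 [479. 276.] [0.619 0.34  0.027]
scene gouge_a 0.78 [506. 264.] [0.583 0.432 0.018]
scene gouge_a 0.77 [321. 253.] [ 0.466 -0.009  0.031]
scene gouge_a 0.24 [112. 324.] [ 0.602 -0.482  0.019]
scene mallet 0.8 [154. 326.] [ 0.722 -0.368  0.115]
scene cup 0.67 [463. 214.] [0.447 0.371 0.088]
scene cup 0.58 [206. 267.] [ 0.472 -0.287  0.037]
scene brush 0.92 [110. 326.] [ 0.604 -0.486  0.017]
scene panel_tip 0.75 [140. 245.] [ 0.32  -0.457  0.017]
scene panel_tip 0.61 [206. 269.] [ 0.48  -0.287  0.039]
1.2
```

View pics/top0.png

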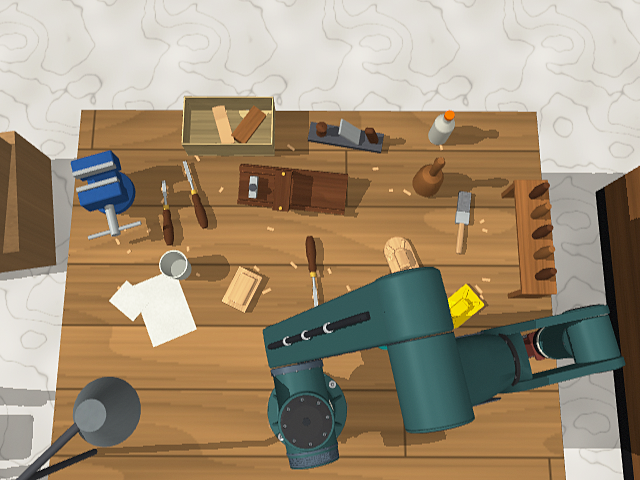

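View pics/scene0.png

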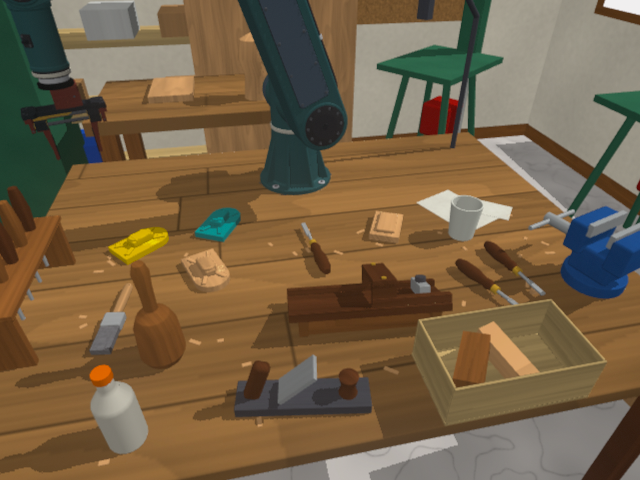

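The light-wood panel with the arched end is at top (400,253) and scene (205,270). The look-alikes are the yellow one at top (465,305) and scene (138,244), the turquoise one at scene (219,224), and the square blank at top (244,288) and scene (387,226). I choose the light-wood arched one, with the arch pointing away from the robot. Next I'll take wrist views over the panel and the bed.

Run:
```python
from h import *
import pickle
R0=current_orientation(); print("q",np.round(R0,3))
from scipy.spatial.transform import Rotation as Ro
# tool y along world y-ish : x->-x
q=Ro.from_matrix(np.array([[1,0,0],[0,-1,0],[0,0,-1]]).T).as_quat()
cs={}
for k,p in [("p1",[.40,-.28,.36]),("p2",[.47,-.24,.34]),("b1",[.60,-.03,.40]),("b2",[.60,.09,.40])]:
    try: move_ptp(p,q)
    except PlanningError as e:
        print(k,e); continue
    c=capture("wrist"); cs[k]=c
    cs[k]["sil"]={}
    for n in (["panel","panel_boss","panel_tip","panel_foot"] if k[0]=="p" else ["bed","bridge","stop","stop_face"]):
        s=silhouettes("wrist",n) if n in("panel","panel_boss","bed","stop") else []
        for d in (s or spot_in("wrist",n)):
            if d["conf"]>.2: print(k,n,round(d["conf"],2),np.round(d["xy"],1),np.round(back(c,d["xy"]),4))
        cs[k]["sil"][n]=s
    if k=="b1": cs["top"]=capture("top")
    print(current_clock(), np.round(current_joint_pos(),2))
pickle.dump(cs,open("c1.pkl","wb"))
ks=[k for k in ("p1","p2","b1","b2") if k in cs]
im=np.vstack([np.hstack([cv2.resize(cs[k]["image"],(400,300)) for k in ks[i:i+2]]) for i in (0,2)])
cv2.imwrite("pics/w1.png",im)
```

```text
q [ 0.988  0.157  0.    -0.   ]
p1 panel 0.88 [322.  152.6] [ 0.4519 -0.2854  0.0388]
p1 panel 0.78 [435.3 249.5] [ 0.3161 -0.4489  0.0347]
p1 panel 0.69 [299. 287.] [ 0.2589 -0.2522  0.0387]
p1 panel_boss 0.78 [297.3 285.2] [ 0.2619 -0.2497  0.0389]
p1 panel_boss 0.73 [439.7 247.8] [ 0.3196 -0.4539  0.0375]
p1 panel_boss 0.61 [321.9 153.6] [ 0.4506 -0.2853  0.0378]
p1 panel_tip 0.93 [301.  283.2] [ 0.2641 -0.2551  0.0366]
p1 panel_tip 0.82 [436.9 252.6] [ 0.3125 -0.4505  0.038 ]
p1 panel_tip 0.6 [321.4 151.7] [ 0.453  -0.2846  0.0382]
p1 panel_foot 0.94 [322.7 151.9] [ 0.4528 -0.2863  0.0383]
p1 panel_foot 0.8 [297.3 286.4] [ 0.2595 -0.2496  0.0377]
p1 panel_foot 0.75 [434.  249.8] [ 0.3147 -0.448   0.0319]
2.8833 [-0.75  0.09  1.53 -0.    1.52  0.82]
p2 panel 0.67 [326.9 331.9] [ 0.2652 -0.2527  0.037 ]
p2 panel 0.67 [471.7 294.5] [ 0.3245 -0.461   0.0326]
p2 panel 0.6 [351.1 207.2] [ 0.4535 -0.2827  0.0378]
p2 panel_boss 0.81 [473.4 290.3] [ 0.3289 -0.4648  0.028 ]
p2 panel_boss 0.68 [353.7 204.9] [ 0.4565 -0.2861  0.0373]
p2 panel_boss 0.61 [323.  331.6] [ 0.2664 -0.2469  0.0382]
[... 414 characters left out ...]
l_foot 0.57 [470.9 292.1] [ 0.3258 -0.4618  0.0275]
3.5583 [-0.6   0.16  1.49 -0.    1.49  0.97]
b1 bed 0.91 [254.1 135.9] [0.672  0.0563 0.0531]
b1 bridge 0.95 [251.3 139.8] [0.6668 0.061  0.0498]
b1 stop 0.8 [169.7 138.4] [0.6695 0.1617 0.0784]
b1 stop 0.5 [470.1 274.2] [ 0.462  -0.2712  0.0388]
b1 stop 0.36 [578.3 119. ] [ 0.6926 -0.3411  0.1116]
b1 stop_face 0.66 [165.2 137.2] [0.671  0.1673 0.0785]
4.8583 [-0.17  0.26  1.23 -0.    1.65  1.41]
b2 bed 0.92 [342.5 137.9] [0.6719 0.0614 0.1158]
b2 bridge 0.9 [342.7 139.8] [0.6697 0.0612 0.1162]
b2 stop 0.6 [260.  139.4] [0.669  0.1655 0.0829]
b2 stop_face 0.95 [258.  137.2] [0.6716 0.1683 0.0806]
5.6583 [ 0.03  0.27  1.22 -0.    1.66  1.61]
```

View pics/w1.png

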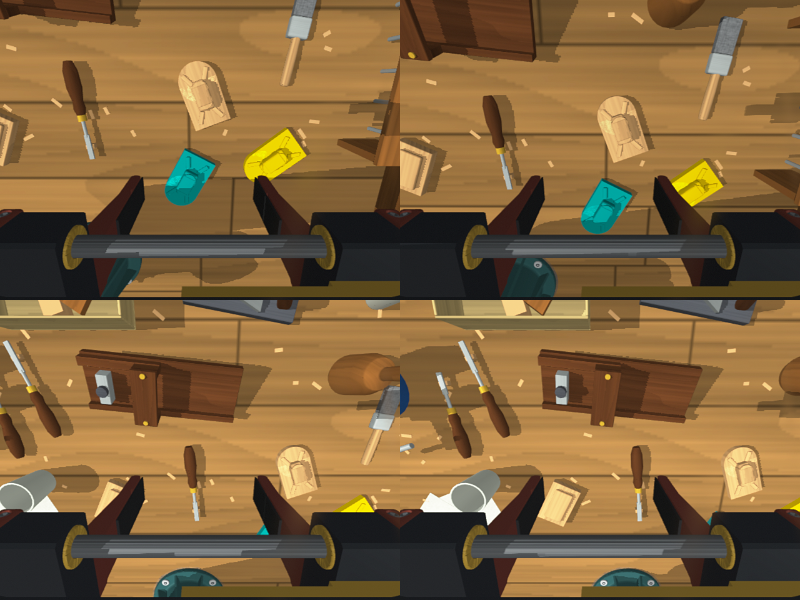

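The wrist views show the arched light panel clearly (p1 full-res about (322,153)) and the bed with bridge and stop (b1 bridge about (235,140), stop (165,140)). Now I'll fit the geometry.

```bash
cat > fit.py <<'E'
from h import *
import pickle
cs=pickle.load(open("c1.pkl","rb"))
# panel
for k in ("p1","p2","b1","b2","top"):
    P=cloud(cs[k]).reshape(-1,3); img=cs[k]["image"].reshape(-1,3)
    m=(np.hypot(P[:,0]-.453,P[:,1]+.284)<.11)&(P[:,2]>.009)&(P[:,2]<.06)
    Q=P[m]; r=cv2.minAreaRect((Q[:,:2]*1000).astype(np.float32))
    bx=cv2.boxPoints(r)
    b=Q[Q[:,2]>.030][:,:2]; rb=cv2.minAreaRect((b*1000).astype(np.float32)) if len(b)>5 else None
    print(k,m.sum(),np.round(np.array(r[0]),1),np.round(r[1],1),round(r[2],1),"face z",np.round(np.median(Q[(Q[:,2]<.024),2]),4),"boss z",np.round(np.percentile(Q[:,2],97),4),"boss",rb and (np.round(rb[0],1),np.round(rb[1],1),round(rb[2],1)))
# bed plane
A=[]
for k in ("b1","b2"):
    A.append(cloud(cs[k]).reshape(-1,3))
A=np.vstack(A); A=A[(A[:,0]>.5)&(A[:,0]<.85)&(A[:,1]>-.22)&(A[:,1]<.28)&(A[:,2]>.01)]
t=np.radians(23)
from scipy.spatial.transform import Rotation as Ro
from scipy.optimize import minimize
# open surface: iterative plane fit
m=(A[:,1]>-.1)&(A[:,1]<-.02)&(A[:,0]>.63)&(A[:,0]<.69)
for i in range(6):
    c=A[m].mean(0); n=np.linalg.svd(A[m]-c,full_matrices=False)[2][2]; n*=np.sign(n[2])
    d=(A-c)@n; m=(abs(d)<.003)&(A[:,1]>-.12)&(A[:,1]<0.0)
print("plane",c,n,"tilt",np.degrees(np.arccos(n[2])),"yaw",np.degrees(np.arctan2(-n[1],-n[0])),m.sum(),d[m].std())
np.save("A.npy",A); np.save("plane.npy",np.r_[c,n])
E
python3 fit.py
```

```text
p1 6040 [ 451.9 -286.9] [142.  84.] 20.6 face z 0.0165 boss z 0.0388 boss (array([ 451.6, -287.1]), array([63., 34.]), 20.8)
p2 5743 [ 451.9 -287. ] [142.1  84.2] 20.8 face z 0.0165 boss z 0.0388 boss (array([ 452.4, -286.9]), array([63.9, 33.9]), 20.7)
b1 3924 [ 452.2 -287. ] [144.  85.] 20.9 face z 0.0166 boss z 0.039 boss (array([ 452.4, -286.3]), array([63.1, 34.6]), 22.8)
b2 3998 [ 452.  -286.7] [144.   85.1] 20.4 face z 0.0166 boss z 0.0391 boss (array([ 452.9, -285.9]), array([63.6, 34.5]), 21.6)
top 1137 [ 449.9 -286. ] [204.1 184.7] 41.6 face z 0.0155 boss z 0.0405 boss (array([ 451. , -278.3]), array([78.6, 57.8]), 18.4)
plane [ 0.63797288 -0.08095679  0.41817262] [ 0.81932816 -0.57299037  0.01958085] tilt 88.87802849138372 yaw 145.03330058103413 5063 0.0017226082039425788
```

```bash
sed -i 's/(A\[:,2\]>.01)\]/(A[:,2]>.01)\&(A[:,2]<.16)]/' fit.py
cat >> fit.py <<'E'
def frame(n,yaw,o):
    x=np.array([np.cos(yaw),np.sin(yaw),0]); x-=n*(x@n); x/=np.linalg.norm(x); y=np.cross(n,x)
    return np.stack([x,y,n],1)
# yaw from bridge top: points at 58 above the surface, mean 
yaw=np.arctan2(-n[1],-n[0])
B=frame(n,yaw,c); L=(A-c)@B
br=L[(abs(L[:,2]-.058)<.003)]
print("bridge top pts",len(br),cv2.minAreaRect((br[:,:2]*1000).astype(np.float32)))
su=L[abs(L[:,2])<.0025]; print("surf",cv2.minAreaRect((su[:,:2]*1000).astype(np.float32)))
lg=L[(abs(L[:,2]-.014)<.002)&(L[:,0]<-.02)]; print("ledge",cv2.minAreaRect((lg[:,:2]*1000).astype(np.float32)))
print("ledge pct",np.percentile(lg[:,0],[1,5,50,95,99]))
print(np.histogram(L[:,2],bins=np.arange(-.03,.08,.004)))
E
python3 fit.py | tail -14
```

```text
b1 3924 [ 452.2 -287. ] [144.  85.] 20.9 face z 0.0166 boss z 0.039 boss (array([ 452.4, -286.3]), array([63.1, 34.6]), 22.8)
b2 3998 [ 452.  -286.7] [144.   85.1] 20.4 face z 0.0166 boss z 0.0391 boss (array([ 452.9, -285.9]), array([63.6, 34.5]), 21.6)
top 1137 [ 449.9 -286. ] [204.1 184.7] 41.6 face z 0.0155 boss z 0.0405 boss (array([ 451. , -278.3]), array([78.6, 57.8]), 18.4)
plane [ 0.66463088 -0.05825616  0.05452383] [-0.38673345  0.0385517   0.92138537] tilt 22.870538533124805 yaw -5.692748440115626 13260 0.0008731491410887531
bridge top pts 6902 ((-14.368846893310547, 135.17095947265625), (122.79219818115234, 50.479515075683594), 0.155805766582489)
surf ((33.10729217529297, 144.60479736328125), (408.835693359375, 187.97879028320312), 89.93446350097656)
ledge ((-47.484825134277344, 107.92982482910156), (334.8343200683594, 53.22896957397461), 89.88935089111328)
ledge pct [-0.07317937 -0.07228242 -0.06549945 -0.05935893 -0.05854505]
(array([  458,   293,   290,   619,   865,   950,  1237, 26807,  1819,
         935,  2789,  3068,  1559,   279,  1289,   320,   307,   709,
          85,    88,   157,  3867,  3175,    20,     0,     0,     0]), array([-0.03 , -0.026, -0.022, -0.018, -0.014, -0.01 , -0.006, -0.002,
        0.002,  0.006,  0.01 ,  0.014,  0.018,  0.022,  0.026,  0.03 ,
        0.034,  0.038,  0.042,  0.046,  0.05 ,  0.054,  0.058,  0.062,
        0.066,  0.07 ,  0.074,  0.078]))
```

```bash
cat > bed.py <<'E'
import numpy as np
from scipy.spatial.transform import Rotation as Ro
c=np.array([ 0.66463088,-0.05825616,0.05452383])
yaw=np.radians(-5.69+.1); t=np.radians(22.95)
B=np.stack([[np.cos(yaw)*np.cos(t),np.sin(yaw)*np.cos(t),np.sin(t)],[-np.sin(yaw),np.cos(yaw),0],[-np.cos(yaw)*np.sin(t),-np.sin(yaw)*np.sin(t),np.cos(t)]],1)
o=c+B@np.array([-.0595,.1104,0])
W=lambda p:o+B@np.asarray(p)
E
python3 - <<'E'
from bed import *
import pickle; from h import cloud
print("o",o)
cs=pickle.load(open("c1.pkl","rb"))
for k in ("b1","b2"):
    L=(cloud(cs[k]).reshape(-1,3)-o)@B
    s=L[(abs(L[:,0]-.044)<.045)&(L[:,1]>.09)&(L[:,1]<.17)&(abs(L[:,2]-.029)<.002)]
    print(k,"stop top x,y",np.percentile(s[:,0],[1,99]),np.percentile(s[:,1],[1,50,99]),np.median(s[:,2]),len(s))
    for nm,xx,yy,zz in [("bridge top",(0,.09),(-.01,.06),(.055,.061)),("open surf",(.01,.1),(-.16,-.03),(-.005,.005)),("ledge",(-.02,.004),(-.16,.16),(.011,.016)),("rail",(.08,.12),(.06,.16),(.015,.021)),("chan surf",(.01,.08),(.055,.1),(-.005,.005))]:
        q=L[(L[:,0]>xx[0])&(L[:,0]<xx[1])&(L[:,1]>yy[0])&(L[:,1]<yy[1])&(L[:,2]>zz[0])&(L[:,2]<zz[1])]
        print(nm,len(q),np.round(np.percentile(q,[1,50,99],axis=0).T,4).tolist())
E
```

```text
o [0.62085511 0.0569559  0.03132313]
b1 stop top x,y [0.01296659 0.07692681] [0.105106   0.11559953 0.12813563] 0.028262557068169724 506
bridge top 2548 [[0.0011, 0.0492, 0.0894], [0.0001, 0.0244, 0.049], [0.0558, 0.0578, 0.0595]]
open surf 5845 [[0.0111, 0.0589, 0.0993], [-0.1586, -0.0945, -0.0312], [-0.002, -0.0, 0.0019]]
ledge 1612 [[-0.0136, -0.0056, 0.0009], [-0.1572, -0.0303, 0.1572], [0.0112, 0.0137, 0.0156]]
rail 1205 [[0.0886, 0.0982, 0.1067], [0.0609, 0.1104, 0.159], [0.0155, 0.0177, 0.0196]]
chan surf 1101 [[0.0113, 0.0472, 0.0791], [0.0682, 0.0842, 0.0997], [-0.0021, -0.0001, 0.0016]]
b2 stop top x,y [0.01284064 0.07707078] [0.10567869 0.116491   0.12871216] 0.02820106779170526 506
bridge top 2548 [[0.0011, 0.0494, 0.0893], [0.0005, 0.0251, 0.0494], [0.0559, 0.0578, 0.0596]]
open surf 5864 [[0.0111, 0.0589, 0.0992], [-0.1588, -0.0948, -0.0313], [-0.002, 0.0, 0.0019]]
ledge 1653 [[-0.0137, -0.0057, 0.001], [-0.1574, -0.0263, 0.1571], [0.0113, 0.0137, 0.0156]]
rail 1202 [[0.0887, 0.0982, 0.1068], [0.061, 0.1097, 0.1589], [0.0153, 0.0177, 0.0196]]
chan surf 1553 [[0.0107, 0.0476, 0.0792], [0.0554, 0.0773, 0.0991], [-0.0023, -0.0002, 0.0018]]
```

Panel centre is (0.452,-0.287) with yaw 20.7° and measured sizes that match. The bed frame also fits: origin z is 31.3 mm, and the bridge lies at y 0–50. The stop face is at y≈105 mm. The close crop is the p1 view, which showed the light wood and the half-round end. Next is the grasp.

Run:
```python
from h import *; from bed import *
def Q(M): return Ro.from_matrix(M).as_quat()
a=np.radians(20.7); x=np.array([np.cos(a),np.sin(a),0]); z=np.array([0,0,-1.])
qg=Q(np.stack([x,np.cross(z,x),z],1))
qb=Q(np.stack([B[:,1],np.cross(-B[:,2],B[:,1]),-B[:,2]],1))
np.save("q.npy",[qg,qb])
for p in ([.0435,-.085,.10],[.0435,-.085,.018],[.0435,-.018,.018],[.044,-.07,.006]): 
    s=inverse_kinematics(W(p),qb); print(None if s is None else np.round(s,2))
p=np.array([.4522,-.2868,0])
move_gripper(.07)
move_ptp(p+[0,0,.12],qg)
print(servo_line(p+[0,0,.0185],rate=.08,contact_N=8),current_position())
move_gripper(0.0)
print("gap",current_finger_gap(),current_grip_force(),current_clock())
servo_line(p+[0,0,.17],rate=.12)
print("gap",current_finger_gap(),current_force())
c=capture("wrist"); cv2.imwrite("pics/g.png",c["image"])
try:
    move_ptp(W([.0435,-.085,.10]),qb)
except PlanningError as e: print(e)
print(current_finger_gap(),current_clock(),current_force())
```

```text
[-0.18  0.31  1.92  0.06  0.51 -0.13]
[-0.17  0.48  1.92  0.08  0.35 -0.15]
[-0.04  0.48  1.9  -0.07  0.36  0.12]
[-0.14  0.5   1.91  0.05  0.33 -0.09]
False [ 0.45254166 -0.28706856  0.01897342]
gap 0.03388605909783138 30.00005453824997 10.0167
gap 0.0339889440738679 [-0.56804901 -0.34036028 -2.00062988]
0.03409820525890426 12.6417 [ 0.42172329 -0.75176238 -3.09583758]
```

Run:
```python
from h import *; from bed import *
qg,qb=np.load("q.npy")
loc=lambda: np.round((current_position()-o)@B,4)
servo_line(W([.0437,-.085,.035]),qb,rate=.1)
print(loc(),servo_line(W([.0437,-.085,.0165]),qb,rate=.02,contact_N=4),loc(),current_force())
c=capture("wrist"); cv2.imwrite("pics/place.png",c["image"])
z=loc()[2]
print(servo_line(W([.0437,-.018,z+.0005]),qb,rate=.04,contact_N=12),loc(),current_force()@B,current_clock())
c=capture("wrist"); cv2.imwrite("pics/slid.png",np.hstack([cv2.resize(cv2.imread("pics/place.png"),(400,300)),cv2.resize(c["image"],(400,300))]))
```

```text
[ 0.0438 -0.0851  0.0351] True [ 0.0435 -0.0849  0.0184] [-0.67592863  0.76898849  3.9039191 ]
False [ 0.0437 -0.0182  0.0189] [-1.67915244  0.31673903 -2.57527877] 16.0917
```

View pics/slid.png

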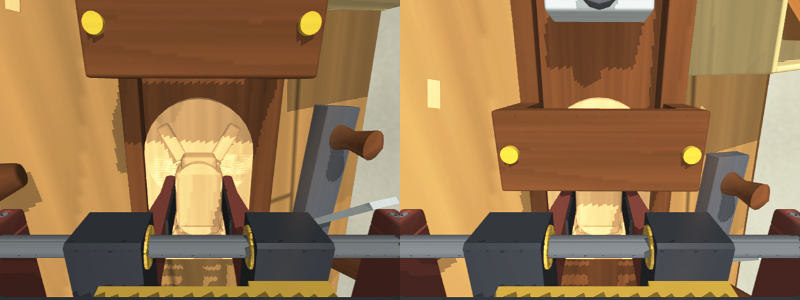

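The left view (placed) shows the panel on the bed with its arch tip short of the mouth. The right view shows the arch emerging past the bridge at (598,103). Now I'll release, look, and set up to push the foot.

Run:
```python
from h import *; from bed import *
qg,qb=np.load("q.npy")
loc=lambda: np.round((current_position()-o)@B,4)
move_gripper(.05)
servo_line(W([.0437,-.018,.075]),qb,rate=.12)
servo_line(W([.0437,-.150,.12]),qb,rate=.15)
move_gripper(0.0)
c=capture("wrist"); cv2.imwrite("pics/rel.png",c["image"])
L=(cloud(c).reshape(-1,3)-o)@B
def pr(n,q): print(n,len(q),np.round(np.percentile(q,[1,50,99],axis=0).T,4).tolist() if len(q) else "")
im=c["image"].reshape(-1,3)
m=(L[:,0]>-.02)&(L[:,0]<.1)&(L[:,1]<-.005)&(L[:,1]>-.11)
pr("face",L[m&(abs(L[:,2]-.016)<.002)&(L[:,0]>.003)]); pr("boss",L[m&(abs(L[:,2]-.038)<.002)])
pr("stop",L[(abs(L[:,2]-.029)<.002)&(L[:,1]>.09)&(L[:,1]<.14)&(L[:,0]>.005)&(L[:,0]<.085)])
q=L[m&(abs(L[:,2]-.016)<.002)&(L[:,0]>.003)&(L[:,1]<-.03)]
for a,b in((-.08,-.06),(-.05,-.03)):
    s=q[(q[:,1]>a)&(q[:,1]<b)]; pr("edge",s)
f=q[(q[:,0]>.01)&(q[:,0]<.03)]; g=q[(q[:,0]>.06)&(q[:,0]<.08)]; print("foot",f[:,1].min(),g[:,1].min())
print(loc(),current_clock(),current_force())
```

```text
face 10419 [[0.0035, 0.0451, 0.0852], [-0.0891, -0.0516, -0.0059], [0.0143, 0.0159, 0.0175]]
boss 3600 [[0.028, 0.0437, 0.0594], [-0.0463, -0.0236, -0.0053], [0.0361, 0.0376, 0.0395]]
stop 0 
edge 2481 [[0.0037, 0.0443, 0.0851], [-0.0794, -0.0697, -0.0602], [0.0144, 0.0159, 0.0175]]
edge 2160 [[0.0035, 0.0617, 0.0852], [-0.0498, -0.04, -0.0301], [0.0143, 0.0159, 0.0175]]
foot -0.08936201740556876 -0.08930771742082694
[ 0.0437 -0.15    0.12  ] 19.25 [ 0.23444423  0.53067844 -0.79501908]
```

Run:
```python
from h import *; from bed import *
qg,qb=np.load("q.npy")
loc=lambda: np.round((current_position()-o)@B,4)
F=lambda: np.round(np.array(current_force())@B,2)
servo_line(W([.0437,-.118,.03]),qb,rate=.12)
print(servo_line(W([.0437,-.118,.007]),qb,rate=.05,contact_N=5),loc(),F())
print(servo_line(W([.0437,-.062,.007]),qb,rate=.03,contact_N=6),loc(),F(),current_clock())
r=servo_line(W([.0437,-.035,.007]),qb,rate=.006,contact_N=4.5)
print(r,loc(),F(),current_clock())
for i in range(3): sleep(.15); print(loc(),F())
c=capture("wrist"); cv2.imwrite("pics/push.png",c["image"])
```

```text
False [ 0.0434 -0.118   0.0067] [ 0.43 -0.02 -0.13]
False [ 0.0437 -0.062   0.007 ] [ 0.22 -0.29 -0.65] 22.825
True [ 0.0435 -0.0492  0.0069] [ 0.01 -2.86  1.48] 25.1417
[ 0.0431 -0.0492  0.0066] [ 0.7  -1.22  0.16]
[ 0.0427 -0.0492  0.0065] [ 0.29  0.16 -0.24]
[ 0.0424 -0.0493  0.0065] [ 0.59 -1.14  0.66]
```

View pics/push.png

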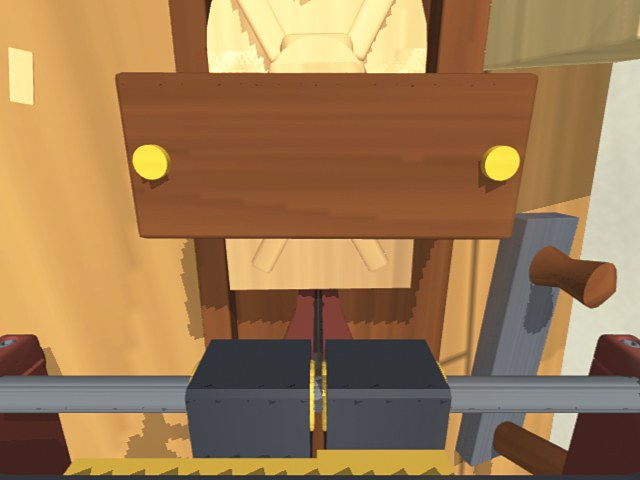

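The picture shows the fingers at the foot's edge (320,290) and the arch out beyond the bridge. The force readings are noisy, so I'll step forward in 0.5 mm increments with averaged force.

Run:
```python
from h import *; from bed import *
qg,qb=np.load("q.npy")
loc=lambda: np.round((current_position()-o)@B,4)
def F():
    a=[]
    for i in range(8): a.append(np.array(current_force())@B); sleep(.02)
    return np.round(np.mean(a,0),2),np.round(np.std(a,0)[1],2)
print(loc(),F())
y=-.0492
while y<-.040:
    y+=.0005
    servo_line(W([.0437,y,.007]),qb,rate=.01,contact_N=9)
    f=F(); print(round(y,4),loc(),f)
    if f[0][1]<-5: break
print(current_clock())
```

```text
[ 0.0424 -0.0492  0.0065] (array([ 0.59, -0.68, -0.27]), np.float64(0.4))
-0.0487 [ 0.0431 -0.0491  0.0069] (array([-0.79, -4.92, -1.08]), np.float64(0.45))
-0.0482 [ 0.0432 -0.049   0.0069] (array([-1.05, -7.91, -1.28]), np.float64(0.28))
26.575
```

The force built up to 8 N with no movement. I'll back off and check the gap at the tip.

Run:
```python
from h import *; from bed import *
qg,qb=np.load("q.npy")
loc=lambda: np.round((current_position()-o)@B,4)
servo_line(W([.0437,-.075,.009]),qb,rate=.05)
servo_line(W([.0437,-.09,.15]),qb,rate=.15)
move_ptp([.58,.15,.38],Ro.from_matrix(np.diag([1,-1,-1])).as_quat())
c=capture("wrist")
L=(cloud(c).reshape(-1,3)-o)@B
def pr(n,q): print(n,len(q),np.round(np.percentile(q,[1,50,99],axis=0).T,4).tolist() if len(q) else "")
pr("stop",L[(abs(L[:,2]-.0285)<.002)&(L[:,1]>.095)&(L[:,1]<.14)&(L[:,0]>.005)&(L[:,0]<.085)])
f=L[(abs(L[:,2]-.016)<.0025)&(L[:,0]>.003)&(L[:,0]<.086)&(L[:,1]<.104)&(L[:,1]>-.08)]
pr("face",f); t=f[abs(f[:,0]-.043)<.006]; print("tip",t[:,1].max(),"foot",f[:,1].min())
K=c["intrinsics"]; p=c["R"]@W([.044,.09,.016])+c["t"]; u=(K@p/p[2])[:2].astype(int); print(u)
i=c["image"][max(u[1]-60,0):u[1]+60,max(u[0]-80,0):u[0]+80]
cv2.imwrite("pics/tip.png",cv2.resize(i,None,fx=5,fy=5,interpolation=cv2.INTER_CUBIC)); print(current_clock())
```

```text
stop 623 [[0.013, 0.0581, 0.0772], [0.1057, 0.1173, 0.1288], [0.0266, 0.0281, 0.0298]]
face 2842 [[0.0039, 0.0479, 0.0847], [-0.0361, 0.0587, 0.1021], [0.0139, 0.0159, 0.018]]
tip 0.1038536788269977 foot -0.03772969370367669
[323 127]
30.0167
```

View pics/tip.png

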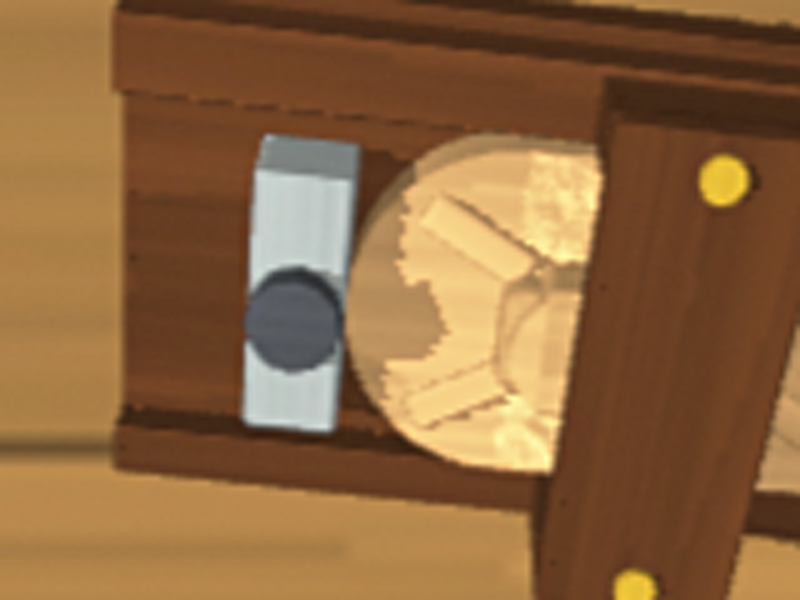

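The crop shows the arch tip touching the stop at (345,295), and the stop's measured edges have not changed. I'll hand in.

```bash
python3 -c "
from bench import *
print(close_job())"
```

```text
the job is handed in; nothing more can be done
None
```

The panel lies on the bed under the bridge with its arch tip touching the stop, after pressing to about 8 N; the stop's measured position did not change, and the job is handed in at about 30 s (no verdict was returned).

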